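Release the yellow carton from the gravity feed

ROBOT

A 6-joint arm with a two-finger parallel gripper is mounted at the origin on the work surface. World frame = base frame: x ahead of the robot, y to its left, z up, the work surface at z = 0. Lengths are in mm, angles in degrees, forces in N, time in s.
With the tool pointing down it reaches from about 350 to 725 mm from the base axis. Payload 6 kg.
Tool frame: the origin (TCP) lies midway between the tips of the shut fingers; the grasp point (between the pads) lies 19 mm behind it; z points along the fingers, x is the direction in which the jaws open and shut, and the axes are right-handed (so a half turn about z gives the same grasp; the last joint's range is limited). The gripper opens to 85 mm and grips with 20 to 120 N. Pads are 22 mm wide; open, the fingers measure 114 mm over their backs; the gripper's body (76 mm by 85 mm) begins 54 mm behind the grasp point. The pads swing forward as they close: fully open they stand 13 mm farther back than shut.
Start: joints at [95.667, 2.303, 4.859, 0, -92.561, -19.12], TCP at [139.564, 583.52, 231.261] pointing down, gripper open.
Joint ranges: [-146.85, 146.85], [-73.84, 115.35], [-62.03, 85.46], [-188.31, 113.3], [-161.28, -10.13], [-171.36, 171.36]. Speed limits (degrees/s): [147.25, 147.25, 172.46, 180, 180, 180].

INTERFACE

Orientations are given as [roll, pitch, yaw] about the fixed x, y, z axes, in that order (R = Rz(yaw) Ry(pitch) Rx(roll)).
In Python, from workcell import r gives the robot as it stands. The module is installed in compiled form; this text tells all that it offers.
- The arm moves only by the tool play_rows, never from a script. Its argument "rows" is text: rows parted by semicolons, each of 7 numbers parted by spaces: the shift along the tool's x, y, z in mm, then the turn, a rotation vector about the tool's x, y, z in degrees, then the finger opening in mm, from 0 to 85.4. In form: tx ty tz rx ry rz claw; .... A call has 1 to 10 rows; each row is the pose to reach, as a shift and turn from the pose commanded when the call began, along the tool's axes at that moment; what a row does not reach only later rows make up. A row lasts 1/10 s, in which the tool goes at most 50 mm and 8.59 degrees, less where a joint would pass 70% of its speed; a pose out of reach is approached as far as the arm can. A call with a gripper value outside its range is refused whole. The fingers move at their own pace and stop on an object; "force" is the grip in N (left out, the last holds). Time passes only in rows, so rows that repeat a pose let the fingers close. It gives the time, the measured TCP pose, the force and the opening at its end, in the units of the state.
- r.get_obs(): the state, without advancing time (a new reading comes with each control period).
- r.camera(name): name is "side" or "top" or "wrist"; returns a dict with "image" (400x640x3 uint8, blue, green, red), "fovy" (degrees; the focal length in pixels is half the picture's height over the tangent of half this angle, whatever the lens; pixels are square), "cx", "cy" (the principal point, pixels), "origin" and "orientation" of the camera in the world. Camera axes: x right, y down, z forward; pixel columns grow to the right and rows downward; lengths in mm; the calibration is good to about 2 mm. A picture is of the moment at which its call begins. There is no depth.
- r.close_job(): hands the job in, once; it reports no verdict.
The state is a dict: "t": time; "joints": joint angles; "qvel": joint speeds; "tau": joint torques, N m; "tcp_pos": TCP position; "tcp_rot": TCP orientation; "force": force on the tool from outside, world axes, zero at the start; "torque": the same for the moment, N m; "finger_gap": finger opening in mm.
Only numpy, scipy, OpenCV 4.12 (cv2) and the standard library are available. Lean on these libraries where they do the work, as an engineer would, in place of code of your own. Each camera call takes 0.05 s, during which the arm holds its last target.

TASK

The next order takes the yellow box: press down the red paddle of its lane with a fingertip so that the gate lifts, and keep it pressed until the box has rolled all the way down to the orange end stop. Then let the paddle come up so that the gate is closed again. Leave the boxes to roll untouched, work only that lane's lever and only by its paddle, and leave the blue box and the things on the bench where they are.

Things in the scene. Friction and masses are not known exactly. Their poses are not given: they have to be found in the camera images.
- conveyor: bench-top gravity roller conveyor, 370 mm long, 270 mm wide, blue side channels 12 mm higher than the roller tops, two lanes side by side, fixed to the bench. Origin on the bench under its middle; x points up the slope (away from the robot), y to its left (the left lane has y > 0, lane centres at y = +76 and -76 mm), z up. Slope 6 degrees down towards the robot; the roller tops are 119 mm above the bench at the middle, 98 mm at the low end.
- stop_left (a point): foot of the orange end stop of the left lane (low end, robot's side), lane centre, roller height, on the face which a box runs against
- stop_right (a point): the same for the right lane
- lever_left (a joint): angle of the left lane's rocking lever: 0 = paddle up, gate down (a spring keeps it there); grows to 0.45 (hard stop) as the paddle is pressed down. From about 0.30 the gate is clear above a box; below that a box cannot pass. Needs about 4 N down on the paddle to start and 7 N at the stop. Springs back when let go.
- paddle_left: red ribbed press plate, 40 (x) x 46 (y) x 6 mm, on the robot's end of the left lever, just outside the left side of the conveyor. Origin: centre of its upper face, about 173 mm above the bench when up and 58 mm lower when fully pressed. It turns with the lever about a level pivot 120 mm beyond it (conveyor +x); its near edge tips from 13 degrees up to 13 degrees down, so it sinks almost straight down.
- gate_left: aluminium cross plate, 126 mm wide, 34 mm high, on the far end of the left lever, across the left lane; the box leans on it while it is down. Origin: middle of the plate's height, over the left side channel of the conveyor.
- lever_right (a joint): angle of the right lane's rocking lever: 0 = paddle up, gate down (a spring keeps it there); grows to 0.45 (hard stop) as the paddle is pressed down. From about 0.30 the gate is clear above a box; below that a box cannot pass. Needs about 4 N down on the paddle to start and 7 N at the stop. Springs back when let go.
- paddle_right: red ribbed press plate, 40 (x) x 46 (y) x 6 mm, on the robot's end of the right lever, just outside the right side of the conveyor. Origin: centre of its upper face, about 173 mm above the bench when up and 58 mm lower when fully pressed. It turns with the lever about a level pivot 120 mm beyond it (conveyor +x); its near edge tips from 13 degrees up to 13 degrees down, so it sinks almost straight down.
- gate_right: aluminium cross plate, 126 mm wide, 34 mm high, on the far end of the right lever, across the right lane; the box leans on it while it is down. Origin: middle of the plate's height, over the right side channel of the conveyor.
- yellow_box: yellow filter carton with a black band, 100 (x, along the lane) x 95 x 50 mm high, about 0.4 kg, waiting behind the closed gate of one of the lanes (either one). Origin: centre of its underside; its x axis points up the lane. It rolls to the end stop by itself in about 2 to 4 s once the gate is up; there its origin is 50 mm from the stop's face.
- blue_box: blue carton with a white band, same size, waiting behind the gate of the other lane
- filter: white oil-filter canister, 76 mm across, 94 mm high, standing on the bench; origin: centre of its underside
- tape_roll: roll of brown tape lying flat on the bench, 96 mm across, 48 mm high; origin: centre of its underside
- spray_can: blue and white spray can with a red cap, 54 mm across, 170 mm high, standing on the bench; origin: centre of its underside
There are look-alikes about, which are no part of the job. Of the things shaped like the yellow_box, the yellow one is meant.

How it is judged:
By the outcome, as a careful person would: the job done as asked, in the order asked, and still so for the second after the job is handed in, with the robot touching nothing.
It also fails if it takes over 38 s, if anything falls off the work surface, if the arm or the gripper's body presses on something with over 40 N, if the wrist force passes 120 N, or if a joint passes its speed limit or range.

## Working session

There is one attempt and no reset: what is moved stays moved. The work goes in short steps, Python scripts to look and compute and a tool call to move; the robot and the scene stay as the last step left them, time stands still between calls to the robot, and variables do not carry over. Pictures are saved under pics/ and viewed, and the job is handed in when it is done.

Besides the shell and the picture viewer there is one more tool, called after ">>>" as a command line: name --argument value ..., lists and objects as JSON in quotes. play_rows: Moves the arm, as the interface text tells. Its arguments: {"type":"object","properties":{"rows":{"type":"string"},"force":{"type":"number"}},"required":["rows"]}

```bash
mkdir -p pics; cat > h.py <<'E'
from workcell import r
import numpy as np, cv2
def snap(n,f):
    c=r.camera(n); cv2.imwrite('pics/'+f,c['image']); 
    np.savez('pics/'+f+'.npz',**{k:np.array(v) for k,v in c.items()}); return c
E
python3 - <<'E'
from h import *
print(r.get_obs())
for n in ('side','top','wrist'):
    c=snap(n,n+'1.png'); print(n,{k:v for k,v in c.items() if k!='image'})
E
```

```text
{'t': 0.0, 'joints': array([ 9.56667172e+01,  2.33834078e+00,  4.80139779e+00, -2.64260324e-02,
       -9.25600078e+01, -1.91180724e+01]), 'qvel': array([ 0.00600435, -0.01288151,  0.04248617,  0.01433665,  0.03615867,
       -0.01101214]), 'tau': array([-5.30371035e-04, -3.68214369e+01,  3.47428286e+01,  6.93277091e+00,
       -5.35168932e-03,  2.01387195e-05]), 'tcp_pos': array([139.43129434, 583.24166972, 230.27353048]), 'tcp_rot': array([-1.79993193e+02, -1.00250230e-01, -1.03450203e+02]), 'force': array([ 0.91162767, -0.05111463, -0.2896529 ]), 'torque': array([ 0.04614993, -0.01404668,  0.00880307]), 'finger_gap': 85.13002025202798}
side {'fovy': 51.98357281626798, 'cx': 322.037323991958, 'cy': 195.13197812185444, 'origin': array([ 198.4896828 , -483.48188551,  850.97378939]), 'orientation': array([-135.79116475,    1.01959277,  -37.61212647])}
top {'fovy': 55.96419957830159, 'cx': 319.73170823383356, 'cy': 184.62106644586376, 'origin': array([471.77197998,  49.9008416 , 926.12061675]), 'orientation': array([-170.29289398,    0.51895707,  -90.068522  ])}
wrist {'fovy': 70.99552181522348, 'cx': 314.7595796778022, 'cy': 202.71166261386017, 'origin': array([204.55845927, 566.66270692, 373.34950296]), 'orientation': array([ 1.64450763e+02, -5.39519467e-02, -1.03426686e+02])}
```

View pics/side1.png

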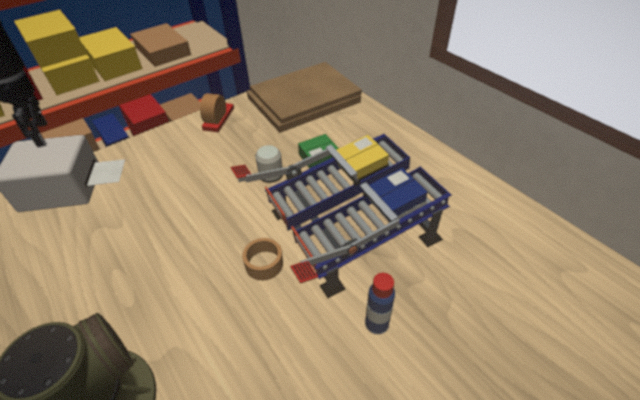

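View pics/top1.png

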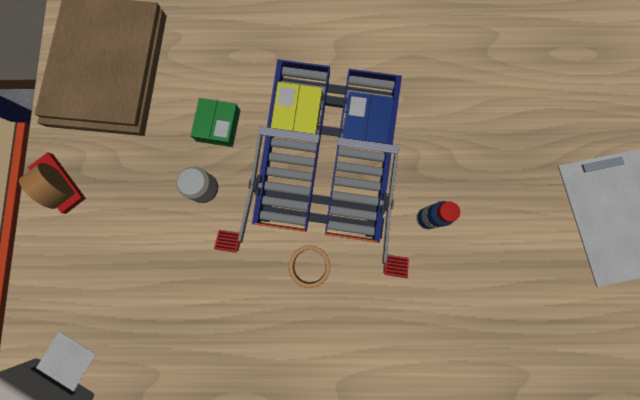

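View pics/wrist1.png

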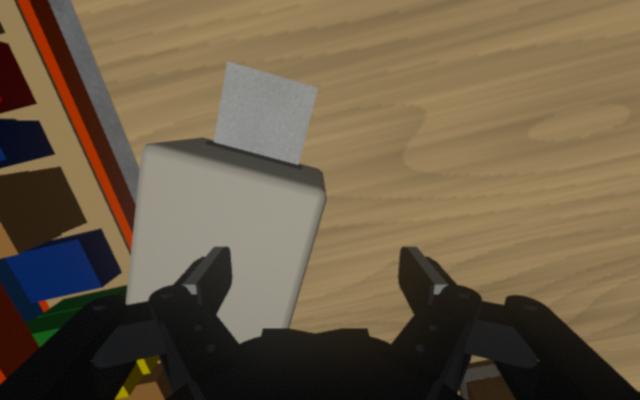

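The yellow look-alikes are:
- the carton in the left lane, top (297,107) and side (363,157)
- the shelf cartons, side (50,35), (70,75) and (110,52)

The green box at top (215,122) and the blue box at top (368,118) have the same shape but the wrong colour. By the description I want the carton in the left lane, so its paddle is the one at top (228,241) and side (241,172). I'll check this in a crop and measure.

```bash
cat >> h.py <<'E'
from scipy.spatial.transform import Rotation as Ro
from scipy.optimize import least_squares
def load(f): return np.load('pics/'+f+'.npz')
def proj(c,P):
    R=Ro.from_euler('xyz',c['orientation'],degrees=True).as_matrix()
    p=(np.atleast_2d(P)-c['origin'])@R; f=200/np.tan(np.radians(c['fovy'])/2)
    return np.c_[c['cx']+f*p[:,0]/p[:,2],c['cy']+f*p[:,1]/p[:,2]]
def atz(c,uv,z):
    R=Ro.from_euler('xyz',c['orientation'],degrees=True).as_matrix(); f=200/np.tan(np.radians(c['fovy'])/2)
    d=R@np.array([(uv[0]-c['cx'])/f,(uv[1]-c['cy'])/f,1]); return c['origin']+d*(z-c['origin'][2])/d[2]
E
python3 - <<'E'
from h import *
t=load('top1.png'); s=load('side1.png')
def red(im,x0,x1,y0,y1):
    h=cv2.cvtColor(im,cv2.COLOR_BGR2HSV); m=((h[...,0]<8)|(h[...,0]>172))&(h[...,1]>130)&(h[...,2]>60)
    w=np.zeros_like(m); w[y0:y1,x0:x1]=1; m&=w; ys,xs=np.nonzero(m); print(len(xs),xs.min(),xs.max(),ys.min(),ys.max()); 
    return cv2.minAreaRect(np.c_[xs,ys].astype(np.float32))
a=red(t['image'],205,250,222,260); b=red(s['image'],222,256,160,184); a2=red(t['image'],375,420,250,285)
print(a,b,a2)
print(atz(t,a[0],173),atz(s,b[0],173),'right',atz(t,a2[0],173))
l=least_squares(lambda P:np.r_[proj(t,P)[0]-a[0],proj(s,P)[0]-b[0]],[600,200,170]); print(l.x,l.cost)
im=t['image'][50:270,190:420]; cv2.imwrite('pics/crop1.png',cv2.resize(im,None,fx=2.6,fy=2.6,interpolation=cv2.INTER_CUBIC))
E
```

```text
427 214 238 230 251
158 231 249 165 177
435 384 408 255 277
((226.68997192382812, 240.6699676513672), (23.334524154663086, 19.79899024963379), 8.13010311126709) ((240.19229125976562, 170.0384521484375), (14.144856452941895, 13.590156555175781), 56.3099365234375) ((396.4999694824219, 266.0), (23.900211334228516, 20.223255157470703), 8.130102157592773)
[488.31556106 241.28835464 173.        ] [486.45566375 240.67035757 173.        ] right [438.88527506 -93.24371036 173.        ]
[487.86357979 241.92650877 171.40760842] 0.1000475639036996
```

View pics/crop1.png

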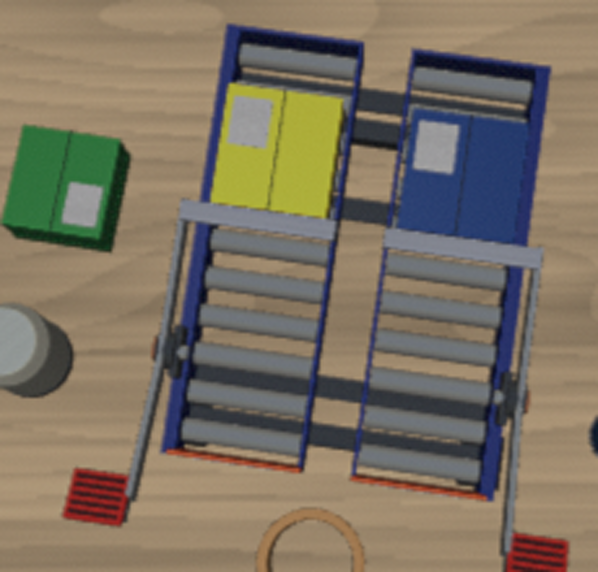

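The crop shows the yellow carton behind the left gate. The left lever runs to the left red paddle, whose centre is at about (488, 241, 172). The conveyor yaw is about -8°. I'll move above the paddle with the fingers shut.

>>> play_rows --rows "12 -20 0 0 0 0 0; 37 -62 0 0 0 0 0; 65 -108 0 0 0 0 0; 93 -154 0 0 0 0 0; 121 -200 0 0 0 0 0; 149 -246 0 0 0 0 0; 177 -292 0 0 0 0 0; 205 -338 0 0 0 0 0; 230 -382 0 0 0 0 0; 246 -408 0 0 0 0 0" --force 40

```text
t: 1.15
tcp_pos: [477.2, 250.6, 231.3]
tcp_rot: [180.0, 0.0, -103.4]
force: [0.6, 0.6, 0.2]
finger_gap: -0.1
```

>>> play_rows --rows "6 -10 0 0 0 0 0; 6 -10 10 0 0 0 0; 6 -10 20 0 0 0 0; 6 -10 25 0 0 0 0; 6 -10 25 0 0 0 0"

```text
t: 1.65
tcp_pos: [483.3, 244.8, 204.9]
tcp_rot: [179.9, -0.1, -103.3]
force: [0.8, -0.1, -0.0]
finger_gap: -0.2
```

```bash
python3 - <<'E'
from h import *
o=r.get_obs(); print(o['t'],o['tcp_pos'],o['tcp_rot'],o['force'],o['finger_gap'])
t=snap('top','top2.png'); s=snap('side','side2.png'); w=snap('wrist','wrist2.png')
for c in(t,s,w): print(proj(c,o['tcp_pos']),proj(c,[488,241.5,173]))
a=cv2.resize(t['image'][180:300,180:310],None,fx=3,fy=3); b=cv2.resize(s['image'][80:200,180:310],None,fx=3,fy=3)
cv2.imwrite('pics/cmp2.png',np.hstack([a,b]))
E
```

```text
1.65 [483.27702198 244.8447603  204.85517512] [ 1.79921509e+02 -9.73663761e-02 -1.03339726e+02] [ 0.77082006 -0.11961691 -0.01454984] -0.23800987088263198
[[220.47279681 242.9889531 ]] [[226.57707349 240.83091213]]
[[236.05274564 159.89685327]] [[240.5722597  169.59758453]]
[[313.0043979  250.09723076]] [[316.55785342 222.08514385]]
```

View pics/cmp2.png

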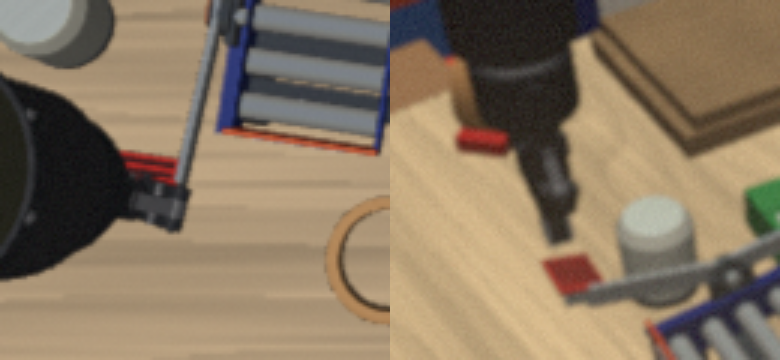

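View pics/wrist2.png

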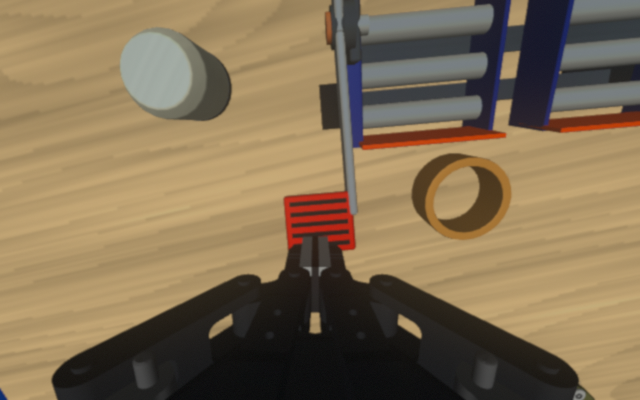

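The wrist view puts the paddle centre at (320,222), with the tip a few mm short of it. I'll shift slightly, then press straight down to z ≈ 120, which is a lever angle of about 0.4.

>>> play_rows --rows "3.5 -6 5 0 0 0 0; 3.5 -6 15 0 0 0 0; 3.5 -6 25 0 0 0 0; 3.5 -6 33 0 0 0 0; 3.5 -6 42 0 0 0 0; 3.5 -6 52 0 0 0 0; 3.5 -6 62 0 0 0 0; 3.5 -6 72 0 0 0 0; 3.5 -6 81 0 0 0 0; 3.5 -6 85 0 0 0 0"

```text
t: 2.8
tcp_pos: [490.1, 239.4, 121.7]
tcp_rot: [-179.9, 0.0, -103.4]
force: [-0.9, -0.4, 7.1]
finger_gap: -0.1
```

```bash
python3 - <<'E'
from h import *
o=r.get_obs(); print(o['t'],o['tcp_pos'],o['force'])
t=snap('top','top3.png'); s=snap('side','side3.png')
a=cv2.resize(t['image'][50:270,190:420],(400,383)); b=cv2.resize(s['image'][110:290,220:410],(400,383))
cv2.imwrite('pics/cmp3.png',np.hstack([a,b]))
E
```

```text
2.8 [490.05254583 239.41135483 121.66509402] [-0.92380101 -0.44086535  7.08211558]
```

View pics/cmp3.png

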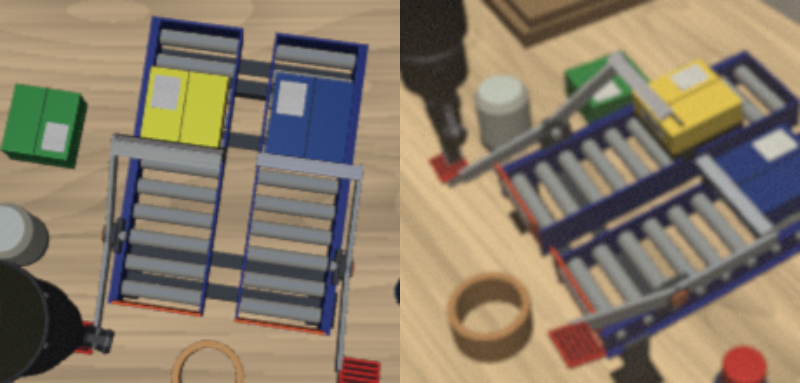

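The left gate is up with a force of about 7 N, and the box is starting to move. I'll hold while it rolls.

>>> play_rows --rows "0 0 1 0 0 0 0; 0 0 1 0 0 0 0; 0 0 1 0 0 0 0; 0 0 1 0 0 0 0; 0 0 1 0 0 0 0; 0 0 1 0 0 0 0; 0 0 1 0 0 0 0; 0 0 1 0 0 0 0; 0 0 1 0 0 0 0; 0 0 1 0 0 0 0"

```text
t: 3.9
tcp_pos: [490.1, 239.4, 121.6]
tcp_rot: [-179.9, 0.1, -103.4]
force: [-1.9, -0.5, 6.3]
finger_gap: -0.4
```

>>> play_rows --rows "0 0 0 0 0 0 0; 0 0 0 0 0 0 0; 0 0 0 0 0 0 0; 0 0 0 0 0 0 0; 0 0 0 0 0 0 0; 0 0 0 0 0 0 0; 0 0 0 0 0 0 0; 0 0 0 0 0 0 0; 0 0 0 0 0 0 0; 0 0 0 0 0 0 0"

```text
t: 4.9
tcp_pos: [490.1, 239.4, 121.6]
tcp_rot: [-179.9, 0.1, -103.4]
force: [-1.1, -0.6, 6.3]
finger_gap: 0.0
```

```bash
python3 - <<'E'
from h import *
o=r.get_obs(); print(o['t'],o['tcp_pos'],o['force'])
t=snap('top','top4.png'); s=snap('side','side4.png')
a=cv2.resize(t['image'][50:270,190:420],(400,383)); b=cv2.resize(s['image'][110:290,220:410],(400,383))
cv2.imwrite('pics/cmp4.png',np.hstack([a,b]))
E
```

```text
4.9 [490.11920372 239.433764   121.57607951] [-1.05895849 -0.63396053  6.31878185]
```

View pics/cmp4.png

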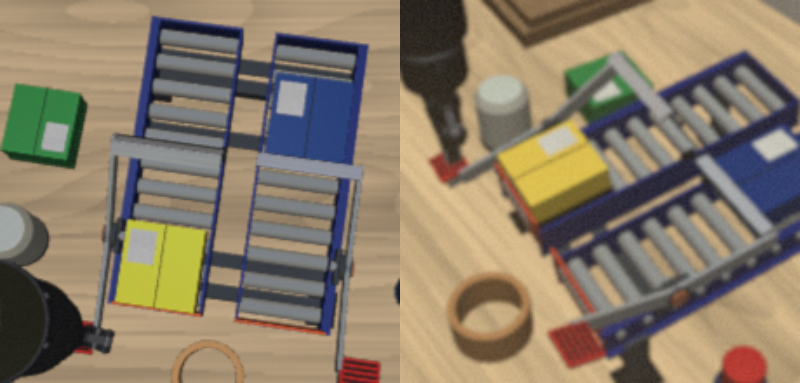

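The box appears to be at the end stop. I'll hold another second and check that it has stopped moving.

>>> play_rows --rows "0 0 0 0 0 0 0; 0 0 0 0 0 0 0; 0 0 0 0 0 0 0; 0 0 0 0 0 0 0; 0 0 0 0 0 0 0; 0 0 0 0 0 0 0; 0 0 0 0 0 0 0; 0 0 0 0 0 0 0; 0 0 0 0 0 0 0; 0 0 0 0 0 0 0"

```text
t: 6.0
tcp_pos: [490.1, 239.5, 121.6]
tcp_rot: [-179.9, 0.1, -103.4]
force: [-1.9, 0.3, 7.1]
finger_gap: 0.1
```

```bash
python3 - <<'E'
from h import *
t=snap('top','top5.png'); s=snap('side','side5.png')
def yb(im,nm,win):
    h=cv2.cvtColor(im,cv2.COLOR_BGR2HSV); m=((h[...,0]>22)&(h[...,0]<35)&(h[...,1]>150)&(h[...,2]>90)).astype(np.uint8)
    x0,x1,y0,y1=win; k=np.zeros_like(m);k[y0:y1,x0:x1]=1;m*=k
    M=cv2.moments(m,True); print(nm,M['m00'],M['m10']/M['m00'],M['m01']/M['m00'])
for n in(4,5):
    yb(load(f'top{n}.png')['image'],n,(240,330,60,250)); yb(load(f'side{n}.png')['image'],n,(240,420,120,240))
cv2.imwrite('pics/c5.png',np.hstack([cv2.resize(t['image'][165:245,235:325],(400,355)),cv2.resize(s['image'][155:235,250:340],(400,355))]))
E
```

```text
4 1838.0 284.341675734494 204.66811751904243
4 1137.0 292.7194371152155 191.50483729111698
5 1841.0 284.3134166214014 204.6219445953286
5 1138.0 292.695079086116 191.44376098418277
```

View pics/c5.png

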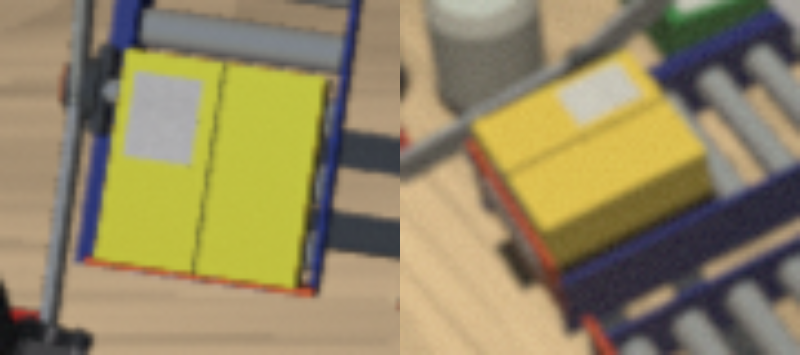

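The box is at rest against the orange stop, and its centroid moved less than 0.1 px in one second. Now I'll let the paddle rise and lift clear.

>>> play_rows --rows "0 0 -4 0 0 0 0; 0 0 -10 0 0 0 0; 0 0 -17 0 0 0 0; 0 0 -24 0 0 0 0; 0 0 -31 0 0 0 0; 0 0 -38 0 0 0 0; 0 0 -45 0 0 0 0; 0 0 -52 0 0 0 0; 0 0 -60 0 0 0 0; 0 0 -72 0 0 0 0"

```text
t: 7.1
tcp_pos: [488.4, 239.2, 191.3]
tcp_rot: [179.8, -0.1, -103.4]
force: [0.5, 0.7, -0.2]
finger_gap: -0.0
```

>>> play_rows --rows "0 0 -15 0 0 0 0; 0 5 -35 0 0 0 0; 0 20 -50 0 0 0 0; 0 40 -55 0 0 0 0; 0 60 -55 0 0 0 0; 0 75 -55 0 0 0 0; 0 80 -55 0 0 0 0; 0 80 -55 0 0 0 0"

```text
t: 7.9
tcp_pos: [411.0, 258.3, 248.0]
tcp_rot: [-180.0, 0.1, -103.4]
force: [-0.1, 0.0, -1.4]
finger_gap: 0.2
```

```bash
python3 - <<'E'
from h import *
o=r.get_obs(); print(o['t'],o['tcp_pos'],o['force'])
t=snap('top','top6.png'); s=snap('side','side6.png')
a=cv2.resize(t['image'][50:270,190:420],(400,383)); b=cv2.resize(s['image'][110:290,220:410],(400,383))
cv2.imwrite('pics/cmp6.png',np.hstack([a,b]))
a=load('side1.png')['image'].astype(int); d=np.abs(a-s['image']).max(2)
print('blue/gate side diff', d[170:260,365:450].max(), 'left gate', d[140:180,325:345].mean())
E
```

```text
7.9 [410.9652527  258.32415425 248.03548762] [-0.06013201  0.02520367 -1.43215798]
blue/gate side diff 115 left gate 12.59375
```

View pics/cmp6.png

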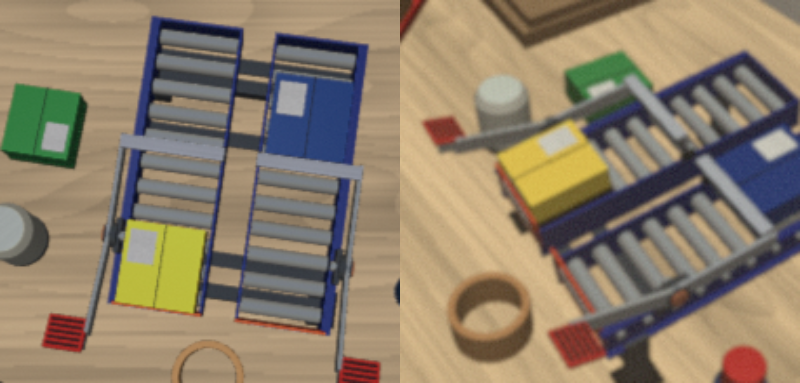

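The gate is closed, the paddle is up and the tool is clear. The side difference of 115 needs explaining, because that window may have caught the edge of the yellow box. I'll check it, then hand in.

```bash
python3 - <<'E'
from h import *
for n,w in (('top',(340,400,65,240)),('top',(380,465,195,285)),('top',(175,245,90,205)),('top',(285,335,242,290)),('top',(212,242,228,254)),('side',(395,450,175,250)),('side',(365,395,165,190))):
    a=load(n+'1.png')['image'].astype(int); b=load(n+'6.png')['image'].astype(int)
    x0,x1,y0,y1=w; d=np.abs(a-b).max(2)[y0:y1,x0:x1]; ys,xs=np.nonzero(d>40)
    print(n,w,'mean',d.mean().round(1),'n>40',len(xs), (xs.mean()+x0,ys.mean()+y0) if len(xs) else '')
E
```

```text
top (340, 400, 65, 240) mean 9.9 n>40 0 
top (380, 465, 195, 285) mean 12.2 n>40 0 
top (175, 245, 90, 205) mean 11.6 n>40 0 
top (285, 335, 242, 290) mean 12.9 n>40 0 
top (212, 242, 228, 254) mean 11.0 n>40 0 
side (395, 450, 175, 250) mean 5.0 n>40 0 
side (365, 395, 165, 190) mean 23.1 n>40 167 (np.float64(373.81437125748505), np.float64(169.11377245508982))
```

The only large change is at side (374,169), where the yellow box used to be. Everything else, including the paddle back up, matches the first picture to within noise.

```bash
python3 -c "
from workcell import r
print(r.close_job())"
```

```text
the job is handed in; nothing more can be done
None
```

The yellow box is down at the left lane's orange end stop, the gate is closed again, and I handed the job in at about 8 s of robot time.

I pressed the left paddle with the shut fingertips to z ≈ 122 mm, at about 7 N. I held it for about 3 s, until the box had rolled down and stayed still for a second, its image centroid moving less than 0.1 px. Then I let the paddle spring up and backed the tool clear.

The last checks compared the pictures from before and after:
- **Left lane:** the box sits against the stop, the gate is down across the lane, and the paddle is back where it started.
- **Everything else:** the blue box, the right lever, the filter, the tape roll, the spray can and the green box show no change beyond image noise.
- **One flagged difference:** one comparison window showed a large change, which turned out to be the spot the yellow box had left.

No check failed.

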